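# Put the day's food samples away in reverse order

## Task

Move the four food samples (three jars and the slim shaker) from the wooden carrier into the foam insert in reverse order: the one next to the carrier's handle goes into the cutout farthest from the insert's handle, and so on, until the one farthest from the carrier's handle stands next to the insert's handle. Each must stand upright on the floor of its own cutout; do not tip any over or drop any.

Things in the scene. Friction and masses are not known exactly. Their poses are not given: they have to be found in the camera images.
- jar_1: food-sample jar with a screwed-on white lid, light-brown contents; 62 mm across, 75 mm high (lid 58 mm across, above 62 mm). Origin: centre of its underside, z up. Starts upright in cup_1, up to 4 mm off its centre. Can be gripped round the body at 50 mm above the underside. 0.16 to 0.26 kg.
- jar_2: food-sample jar with a screwed-on red lid, cream contents; 62 mm across, 75 mm high (lid 58 mm across, above 62 mm). Origin: centre of its underside, z up. Starts upright in cup_2, up to 4 mm off its centre. Can be gripped round the body at 50 mm above the underside. 0.16 to 0.26 kg.
- jar_3: food-sample jar with a screwed-on white lid, darker brown contents; 62 mm across, 75 mm high (lid 58 mm across, above 62 mm). Origin: centre of its underside, z up. Starts upright in cup_3, up to 4 mm off its centre. Can be gripped round the body at 50 mm above the underside. 0.16 to 0.26 kg.
- shaker: slim shaker with a domed metal top and a sample of seasoning in it; 44 mm across up to 70 mm, 90 mm high. Origin: centre of its underside, z up. Starts upright in cup_4, up to 4 mm off its centre. Can be gripped at 50 mm above the underside. 0.08 to 0.13 kg.
- carrier: pale wooden board, 100 x 360 x 10 mm, fixed, lying crosswise before the robot; a flat steel U handle sticks out 37 mm at one end (robot's left). Origin: centre of its underside, z up; y runs along the row, +y towards the handle. On it stand the four cups at y = +132, +44, -44, -132 mm, x = 0; which cup is where changes from start to start. Nearer or farther than the insert.
- insert: dark foam block in an aluminium tray, 106 x 366 x 24 mm, fixed, firm, lying crosswise beside the carrier; a flat steel U handle sticks out 36 mm at one end (robot's left). Origin: centre of its underside, z up; y runs along the row, +y towards the handle. Four equal round cutouts, 80 mm wide, at y = +132, +44, -44, -132 mm, x = 0; lighter floor 8 mm, mouth 24 mm above the origin.
- cup_1: shallow round steel cup fixed on the carrier, in which jar_1 stands at the start; all four cups are alike. 83 mm wide at the rim, 11 mm high, inner floor 3 mm up. Origin: centre of its underside, z up. It stays where it is and so marks where the thing came from.
- cup_2: shallow round steel cup fixed on the carrier, in which jar_2 stands at the start; all four cups are alike. 83 mm wide at the rim, 11 mm high, inner floor 3 mm up. Origin: centre of its underside, z up. It stays where it is and so marks where the thing came from.
- cup_3: shallow round steel cup fixed on the carrier, in which jar_3 stands at the start; all four cups are alike. 83 mm wide at the rim, 11 mm high, inner floor 3 mm up. Origin: centre of its underside, z up. It stays where it is and so marks where the thing came from.
- cup_4: shallow round steel cup fixed on the carrier, in which shaker stands at the start; all four cups are alike. 83 mm wide at the rim, 11 mm high, inner floor 3 mm up. Origin: centre of its underside, z up. It stays where it is and so marks where the thing came from.
Mind the look-alikes: they are no part of the job. What is shaped like the jar_3 but orange or turquoise is not meant.

How it is judged:
At the end, for the whole second after the job is handed in: All four stand upright (0.12 rad) and at rest on the cutouts' floors (underside 3 to 13 mm above the insert's origin, within 20 mm of the cutout's centre in x and y), in reverse order: what came from the carrier's place y is in the insert's cutout at -y (x of jar_1 in the frame of insert between -0.02 and 0.02 m and z of jar_1 in the frame of insert between 0.003 and 0.013 m and angle between each of jar_1, jar_2, jar_3, shaker's own z axis and vertical below 0.12 rad and linear speed of each of jar_1, jar_2, jar_3, shaker below 0.02 m/s and ((y of cup_1 in the frame of carrier between -0.162 and -0.102 m and y of jar_1 in the frame of insert between 0.112 and 0.152 m) or (y of cup_1 in the frame of carrier between -0.074 and -0.014 m and y of jar_1 in the frame of insert between 0.024 and 0.064 m) or (y of cup_1 in the frame of carrier between 0.014 and 0.074 m and y of jar_1 in the frame of insert between -0.064 and -0.024 m) or (y of cup_1 in the frame of carrier between 0.102 and 0.162 m and y of jar_1 in the frame of insert between -0.152 and -0.112 m)) and x of jar_2 in the frame of insert between -0.02 and 0.02 m and z of jar_2 in the frame of insert between 0.003 and 0.013 m and ((y of cup_2 in the frame of carrier between -0.162 and -0.102 m and y of jar_2 in the frame of insert between 0.112 and 0.152 m) or (y of cup_2 in the frame of carrier between -0.074 and -0.014 m and y of jar_2 in the frame of insert between 0.024 and 0.064 m) or (y of cup_2 in the frame of carrier between 0.014 and 0.074 m and y of jar_2 in the frame of insert between -0.064 and -0.024 m) or (y of cup_2 in the frame of carrier between 0.102 and 0.162 m and y of jar_2 in the frame of insert between -0.152 and -0.112 m)) and x of jar_3 in the frame of insert between -0.02 and 0.02 m and z of jar_3 in the frame of insert between 0.003 and 0.013 m and ((y of cup_3 in the frame of carrier between -0.162 and -0.102 m and y of jar_3 in the frame of insert between 0.112 and 0.152 m) or (y of cup_3 in the frame of carrier between -0.074 and -0.014 m and y of jar_3 in the frame of insert between 0.024 and 0.064 m) or (y of cup_3 in the frame of carrier between 0.014 and 0.074 m and y of jar_3 in the frame of insert between -0.064 and -0.024 m) or (y of cup_3 in the frame of carrier between 0.102 and 0.162 m and y of jar_3 in the frame of insert between -0.152 and -0.112 m)) and x of shaker in the frame of insert between -0.02 and 0.02 m and z of shaker in the frame of insert between 0.003 and 0.013 m and ((y of cup_4 in the frame of carrier between -0.162 and -0.102 m and y of shaker in the frame of insert between 0.112 and 0.152 m) or (y of cup_4 in the frame of carrier between -0.074 and -0.014 m and y of shaker in the frame of insert between 0.024 and 0.064 m) or (y of cup_4 in the frame of carrier between 0.014 and 0.074 m and y of shaker in the frame of insert between -0.064 and -0.024 m) or (y of cup_4 in the frame of carrier between 0.102 and 0.162 m and y of shaker in the frame of insert between -0.152 and -0.112 m))); the robot touches nothing.
It fails at once if a sample is tipped over (leans more than 0.7 rad) (angle between any of jar_1, jar_2, jar_3, shaker's own z axis and vertical above 0.7 rad).
It fails at once if a sample is dropped: it is more than 60 mm above the table with no finger touching it ((height (world z) of jar_1 above 0.06 m and contact force between the fingers and jar_1 below 0.02 N) or (height (world z) of jar_2 above 0.06 m and contact force between the fingers and jar_2 below 0.02 N) or (height (world z) of jar_3 above 0.06 m and contact force between the fingers and jar_3 below 0.02 N) or (height (world z) of shaker above 0.06 m and contact force between the fingers and shaker below 0.02 N)).
It also fails if it takes over 83 s, if anything falls off the work surface, if the arm or the gripper's body presses on something with over 40 N, if the wrist force passes 120 N, or if a joint passes its speed limit or range.

## Robot

A 6-joint arm with a two-finger parallel gripper is mounted at the origin on a cart in front of the work surface, level with it; the furniture and walls round the work are solid. World frame = base frame: x ahead of the robot, y to its left, z up, the work surface at z = 0. Lengths are in m, angles in rad, forces in N, time in s.
With the tool pointing down it reaches from about 0.35 to 0.975 m from the base axis. Payload 7.1 kg.
Tool frame: the origin (TCP) lies midway between the tips of the shut fingers; the grasp point (between the pads) lies 19 mm behind it; z points along the fingers, y is the line along which they close (so a half turn about z gives the same grasp; the last joint's range is limited). The gripper opens to 88 mm and grips with 3 to 60 N. Pads are 20 mm wide; open, the fingers measure 115 mm over their backs; the gripper's body (75 mm by 178 mm) begins 61 mm behind the grasp point.
Start: joints at [1.2, 0.423, 1.63, -0, 1.089, -0.019], TCP at [0.215, 0.587, 0.223] pointing down, gripper open.
Joint ranges: [-3, 3], [-0.9, 2.11], [0.09, 2.58], [-1.31, 4.45], [0.11, 2.69], [-2.54, 2.54]. Speed limits (rad/s): [2.39, 2.39, 3.01, 3.14, 3.14, 3.14].

## Interface

Orientations are given as a unit quaternion [w, x, y, z].
In Python, from station import move_pose, movel, movej, command_gripper, wait, inverse_kinematics, read_camera, camera_info, MotionError, job_done, get_time, get_joint_pos, get_qvel, get_effort, get_tcp_pos, get_ee_rot, get_ft_force, get_ft_torque, get_grip_width, get_finger_force gives the robot as it stands. Calls block until the motion is done:
- move_pose(position, orientation): joint-space move of the TCP to a pose.
- movel(position, frame=None, v=0.15, until_force=None): straight line of the TCP; frame=None keeps the orientation; v is the mean speed in m/s. With until_force (N) it stops when the force on the tool has changed by that much, and returns True; else False.
- movej(angles): joint-space move.
- command_gripper(opening): opening from 0.0 (shut) to 1.0 (fully open); the grip force is fixed at half the most; returns when the fingers have stopped.
- wait(seconds).
- inverse_kinematics(position, orientation): joint angles nearest the present ones, or None.
- read_camera(name): name is "scene" or "top" or "wrist"; returns the picture (480x640x3 uint8, red, green, blue); there is no depth.
- camera_info(name): a dict with "intrinsics" (3x3 intrinsics, pixels), "T" (4x4, takes a point from camera to world coordinates); the wrist camera has in their place "tool_from_camera" (4x4, takes a point from camera to tool coordinates, whose origin is the TCP and whose axes are the flange's). Camera axes: x right, y up, looking along -z (the intrinsics and any distortion apply to the point x, -y, -z); pixel columns grow to the right and rows downward; lengths in m; the calibration is good to about 2 mm. A picture is of the moment at which its call begins: read the wrist's pose just before it. camera_info takes no time and is no camera call.
A pose or a line that the arm cannot do raises MotionError and nothing moves.
- job_done(): hands the job in; it is judged then, once.
Readings, each from a call of its own:
- get_time(): time.
- get_joint_pos(): joint angles.
- get_qvel(): joint speeds.
- get_effort(): joint torques, N m.
- get_tcp_pos(): TCP position.
- get_ee_rot(): TCP orientation.
- get_ft_force(): force on the tool from outside, world axes, zero at the start.
- get_ft_torque(): the same for the moment, N m.
- get_grip_width(): opening from 0.0 (shut) to 1.0 (fully open).
- get_finger_force(): force on a finger pad.
Only numpy, scipy, OpenCV 4.12 (cv2) and the standard library are available. Lean on these libraries where they do the work, as an engineer would, in place of code of your own. Each camera call takes 0.05 s, during which the arm holds its last target. There are 200 camera calls.

## Working session

There is one attempt and no reset: what is moved stays moved. The work goes in short steps, each a Python script; the robot and the scene stay as the last script left them, time stands still between calls to the robot, and variables do not carry over. Pictures are saved under pics/ and viewed, at most 14 in all, crops included, and the job is handed in when it is done.

```bash
ls; mkdir -p pics
python3 - <<'E'
from station import *
import cv2
for n in("top","scene"):
    im=read_camera(n); cv2.imwrite(f"pics/{n}0.png",im[:,:,::-1]); i=camera_info(n); print(n,i)
print(camera_info("wrist"),get_time(),get_ee_rot())
E
```

```text
pics
top {'intrinsics': array([[435.34128524,   0.        , 323.14831999],
       [  0.        , 435.34128524, 239.7668255 ],
       [  0.        ,   0.        ,   1.        ]]), 'T': array([[-0.02534325,  0.9980351 , -0.05730322,  0.45654548],
       [-0.99904629, -0.02324678,  0.03696088, -0.01110119],
       [ 0.03555614,  0.05818527,  0.99767241,  0.93384709],
       [ 0.        ,  0.        ,  0.        ,  1.        ]])}
scene {'intrinsics': array([[501.22306569,   0.        , 319.98423196],
       [  0.        , 501.22306569, 246.90603221],
       [  0.        ,   0.        ,   1.        ]]), 'T': array([[ 0.76130212,  0.35647985, -0.54160983, -0.05150395],
       [-0.64803904,  0.44608655, -0.61729425, -0.66702111],
       [ 0.0215519 ,  0.82093173,  0.57061949,  0.62739273],
       [ 0.        ,  0.        ,  0.        ,  1.        ]])}
{'intrinsics': array([[388.91086305,   0.        , 321.54652721],
       [  0.        , 388.91086305, 243.48588998],
       [  0.        ,   0.        ,   1.        ]]), 'tool_from_camera': array([[-3.45712520e-04,  9.57940458e-01,  2.86966825e-01,
         7.88796694e-02],
       [ 9.99999926e-01,  3.80347293e-04, -6.49467618e-05,
        -5.69878240e-04],
       [-1.71362186e-04,  2.86966781e-01, -9.57940519e-01,
        -1.62763539e-01],
       [ 0.00000000e+00,  0.00000000e+00,  0.00000000e+00,
         1.00000000e+00]])} 0.1 [-1.25522136e-04  1.74983072e-01  9.84571195e-01 -6.85757507e-04]
```

View pics/top0.png

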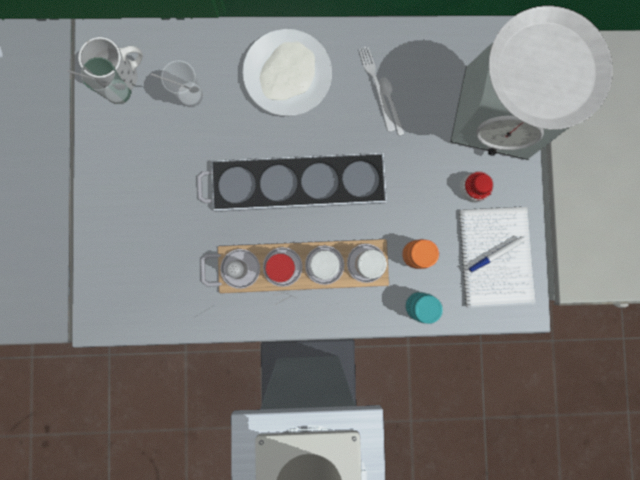

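View pics/scene0.png

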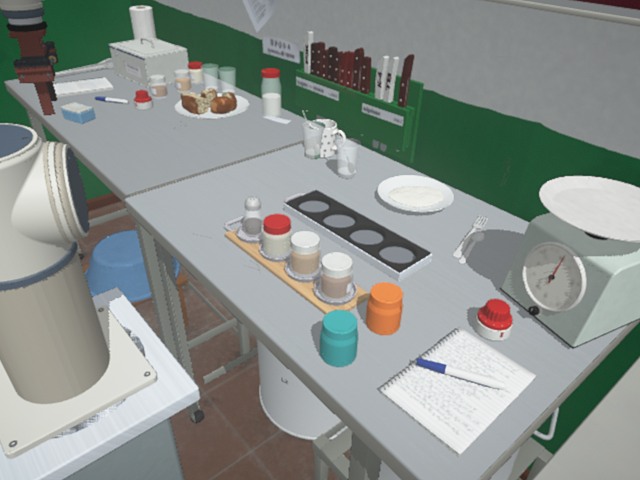

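The top view shows, from the carrier's handle at about (210,268): shaker (235,268), red jar (280,267), white (324,265) and white (369,263). The insert is farther away, with cutouts at (236,184), (278,182), (320,181) and (360,179) and its handle on the left. The orange (421,253) and turquoise (424,308) jars are decoys. I'll measure on rectified planes.

```bash
cat > h.py <<'E'
from station import *
import numpy as np, cv2
def ray(n,uv,z,T=None):
    i=camera_info(n); T=i["T"] if T is None else T; K=i["intrinsics"]
    d=np.linalg.inv(K)@[uv[0],uv[1],1]; d=T[:3,:3]@(d*[1,-1,-1]); o=T[:3,3]
    return (o+d*(z-o[2])/d[2])[:2]
def wristT():
    p=get_tcp_pos(); w,x,y,z=get_ee_rot()
    from scipy.spatial.transform import Rotation as R
    T=np.eye(4); T[:3,:3]=R.from_quat([x,y,z,w]).as_matrix(); T[:3,3]=p
    return T@camera_info("wrist")["tool_from_camera"]
def ortho(im,n,z,x0,x1,y0,y1,s=2000,T=None):
    "plane z to s px/m; row0=x1, col0=y1 (left)"
    W=np.float32([[x1,y1],[x1,y0],[x0,y0],[x0,y1]])
    i=camera_info(n); T=i["T"] if T is None else T
    P=np.array([np.linalg.inv(T)@[a,b,z,1] for a,b in W])[:,:3]*[1,-1,-1]
    uv=(i["intrinsics"]@P.T).T; uv=np.float32(uv[:,:2]/uv[:,2:])
    w,h=int((y1-y0)*s),int((x1-x0)*s)
    M=cv2.getPerspectiveTransform(uv,np.float32([[0,0],[w,0],[w,h],[0,h]]))
    return cv2.warpPerspective(im,M,(w,h),flags=cv2.INTER_CUBIC)
E
python3 - <<'E'
from h import *
im=read_camera("top")
o=ortho(im,"top",.024,.3,.75,-.25,.35,1300); cv2.imwrite("pics/o24.png",o[:,:,::-1])
hsv=cv2.cvtColor(im,cv2.COLOR_RGB2HSV); g=im.max(2)
# insert black foam mask
m=(g<60).astype(np.uint8); m[:140]=0;m[220:]=0;m[:,:205]=0;m[:,395:]=0
c,h=cv2.findContours(m,cv2.RETR_CCOMP,cv2.CHAIN_APPROX_NONE)
for k,hh in zip(c,h[0]):
    a=cv2.contourArea(k)
    if a>400: 
        (u,v),wh,an=cv2.minAreaRect(k); mm=cv2.moments(k)
        e=cv2.fitEllipse(k)
        P=[ray("top",q[0],.024) for q in k[::1]]
        (X,Y),R=cv2.minEnclosingCircle(np.float32(P)); print("ins",hh[3],a,(u,v),wh,an,"ell",np.round(ray("top",e[0],.024),4),"enc",round(X,4),round(Y,4),round(R,4))
for nm,mk in (("red",((hsv[...,0]<8)|(hsv[...,0]>172))&(hsv[...,1]>150)),("white",(hsv[...,1]<35)&(g>195)),("wood",(hsv[...,0]>8)&(hsv[...,0]<25)&(hsv[...,1]>70)&(g>120))):
    mk=mk.astype(np.uint8); mk[:235]=0;mk[305:]=0;mk[:,:205]=0;mk[:,395:]=0
    for k in cv2.findContours(mk,cv2.RETR_EXTERNAL,cv2.CHAIN_APPROX_NONE)[0]:
        a=cv2.contourArea(k)
        if a>60:
            z=.01 if nm=="wood" else .088
            (X,Y),R=cv2.minEnclosingCircle(np.float32([ray("top",q[0],z) for q in k])); e=cv2.fitEllipse(k)
            print(nm,a,np.round(e[0],1),np.round(ray("top",e[0],z),4),"enc",round(X,4),round(Y,4),round(R,4))
    if nm=="wood":
        r=cv2.minAreaRect(np.argwhere(mk)[:,::-1].astype(np.float32)); b=[ray("top",q,.01) for q in cv2.boxPoints(r)]; print("wood box",np.round(b,4),np.mean(b,0),[np.linalg.norm(b[i]-b[i-1]) for i in range(2)])
E
```

```text
ins -1 7213.0 (298.2194519042969, 181.10862731933594) (44.663673400878906, 168.23794555664062) 87.27368927001953 ell [0.6336 0.0059] enc 0.6338 0.0032 0.1819
ins 0 1205.5 (236.5, 184.5) (39.0, 39.0) 0.0 ell [0.6284 0.1342] enc 0.628 0.1339 0.0428
ins 0 1202.0 (277.7500305175781, 182.75001525878906) (38.890869140625, 39.59797668457031) 45.0 ell [0.6309 0.0475] enc 0.6309 0.0474 0.0428
ins 0 1185.0 (319.2500305175781, 181.25001525878906) (38.890869140625, 38.18376159667969) 45.0 ell [ 0.6334 -0.0394] enc 0.6328 -0.039 0.0433
ins 0 1149.5 (359.7500305175781, 179.25001525878906) (39.59797668457031, 37.47665786743164) 45.0 ell [ 0.6363 -0.126 ] enc 0.6364 -0.1261 0.0426
red 533.5 [279.8 267.5] [0.4534 0.0428] enc 0.4535 0.0431 0.0263
white 530.5 [324.9 264.7] [ 0.4565 -0.0446] enc 0.456 -0.0444 0.0268
white 537.0 [372.4 263.8] [ 0.4559 -0.1372] enc 0.4566 -0.1375 0.027
wood 971.0 [303.9 280.5] [ 0.4244 -0.0026] enc 0.4288 -0.0021 0.1784
wood 691.5 [306.1 253. ] [ 0.4823 -0.0085] enc 0.4824 -0.0019 0.1794
wood box [[ 0.501   0.1783]
 [ 0.5079 -0.1803]
 [ 0.4101 -0.1812]
 [ 0.4047  0.1753]] [ 0.45591011 -0.00197921] [np.float64(0.09635252244979958), np.float64(0.358661916872404)]
```

View pics/o24.png

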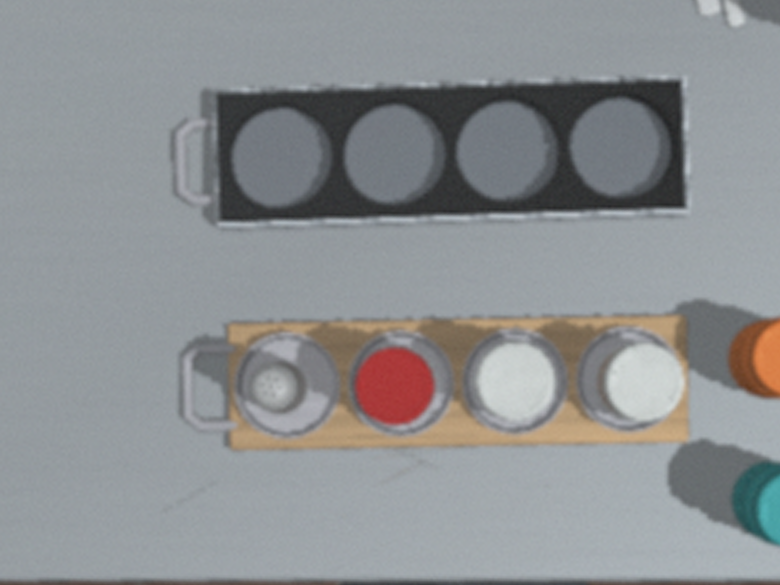

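Everything agrees with the stated sizes: the cutout pitch, the cup positions to within 4 mm, and the board at 359 × 96 mm. The carrier centre is about (0.456,-0.002) with yaw 0.017, and the insert centre is about (0.634,0.004) with yaw 0.030. The red jar goes first, gripped along x.

```bash
cat >> h.py <<'E'
from scipy.spatial.transform import Rotation as R
def down(yaw):
    m=np.array([[0,1,0],[1,0,0],[0,0,-1.]]).astype(float)
    q=(R.from_euler('z',yaw)*R.from_matrix(m)).as_quat(); return [q[3],*q[:3]]
INS=np.array([.634,.0038]); YI=.030; YC=.017; UP=.160
def transfer(px,py,slot):
    t=get_time(); move_pose([px,py,UP],down(YC))
    movel([px,py,.044],v=.15); command_gripper(0.0); print("grip",get_grip_width(),get_finger_force())
    movel([px,py,UP],v=.15); print("lifted",get_grip_width(),get_finger_force(),get_ft_force())
    d=INS+slot*np.array([-np.sin(YI),np.cos(YI)])
    move_pose([*d,UP],down(YI)); movel([*d,.055],v=.15)
    hit=movel([*d,.035],v=.03,until_force=4); print("down",hit,get_tcp_pos(),get_ft_force())
    command_gripper(1.0); movel([*d,UP],v=.2); print("took",get_time()-t,get_time())
E
python3 - <<'E'
from h import *
transfer(.4535,.0430,-.044)
cv2.imwrite("pics/s1.png",read_camera("scene")[:,:,::-1])
E
```

```text
grip 0.6999381891659 30.001231234231795
lifted 0.6961663871971371 29.999620870823946 [-0.74558024 -0.41943698 -2.08024893]
down True [ 0.63528774 -0.04021168  0.0391017 ] [1.19852924 0.47416748 1.95915388]
took 8.1 8.25
```

View pics/s1.png

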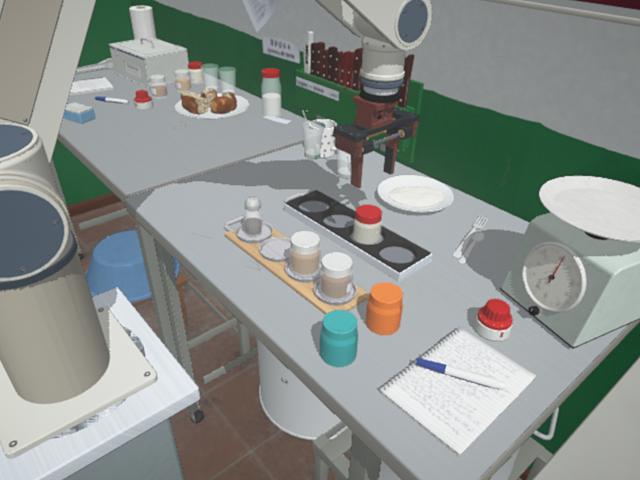

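The red jar stands upright in the third cutout (368,225), and contact came at the expected height (TCP z 0.039). Now the other three.

Run:
```python
from h import *
transfer(.4562,-.0445,.044)
transfer(.4565,-.1373,.132)
transfer(.453,.127,-.132)
p=get_tcp_pos(); move_pose([.45,.35,.25],down(YI))
im=read_camera("top")
cv2.imwrite("pics/t2.png",cv2.resize(im[140:300,190:400],None,fx=3,fy=3)[:,:,::-1])
cv2.imwrite("pics/s2.png",read_camera("scene")[:,:,::-1]); print(get_time())
```

```text
grip 0.6928628156773543 30.002863258450816
lifted 0.6990499182216039 29.9979135319154 [ 0.4944789  -0.53624123 -2.00473962]
down True [0.63272097 0.04782945 0.0391728 ] [ 0.51741349 -1.66113997  2.3040129 ]
took 6.7166999999999994 15.0167
grip 0.6964445854732875 30.00397698933284
lifted 0.6957998218980678 29.99830606289379 [ 0.108811    0.56883465 -2.31500516]
down True [0.62990806 0.13581627 0.03916449] [-0.48117486 -1.0031136   3.01099962]
took 7.375 22.3917
grip 0.4579735067389144 29.885308721568435
lifted 0.45853752148819366 29.70496759051457 [ 0.09638938  0.54882504 -1.36515605]
down True [ 0.63753927 -0.12829535  0.03877613] [-0.47408836 -0.97093331  3.64884269]
took 7.625 30.0167
32.0083
```

View pics/t2.png

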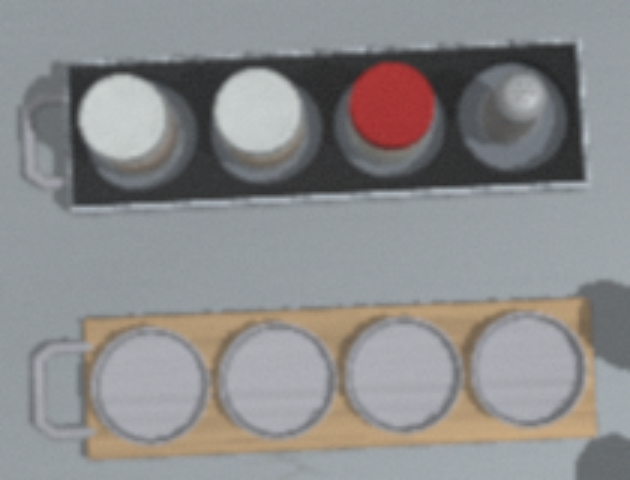

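View pics/s2.png

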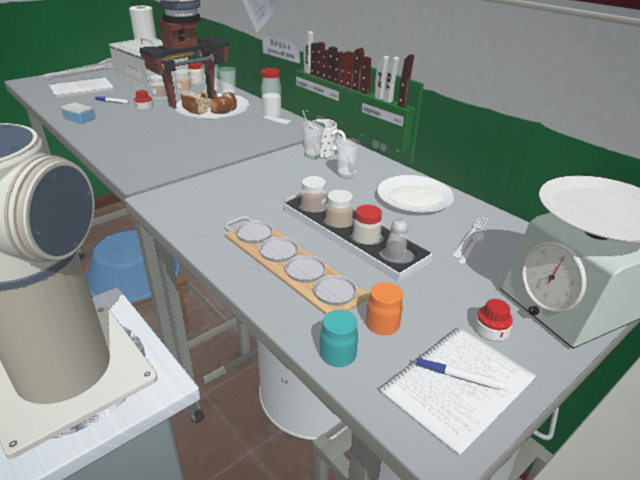

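All four stand upright in the reversed order. The shaker gripped narrower than 44 mm, so I'll check where the tops are before handing in.

Run:
```python
from h import *
for n,c in (("w4",(124,117)),("w3",(258,111)),("red",(391,105)),("shaker",(522,95))):
    uv=(190+(c[0]+.5)/3-.5,140+(c[1]+.5)/3-.5); z=.095 if n=="shaker" else .083
    d=ray("top",uv,z)-INS; a=-YI
    print(n,np.round([d[0]*np.cos(a)-d[1]*np.sin(a),d[0]*np.sin(a)+d[1]*np.cos(a)],4))
im=read_camera("scene"); cv2.imwrite("pics/s3.png",cv2.resize(im[160:290,270:440],None,fx=4,fy=4,interpolation=2)[:,:,::-1])
```

```text
w4 [-0.0005  0.1313]
w3 [-0.0007  0.0439]
red [-0.0009 -0.0435]
shaker [-0.001  -0.1287]
```

View pics/s3.png

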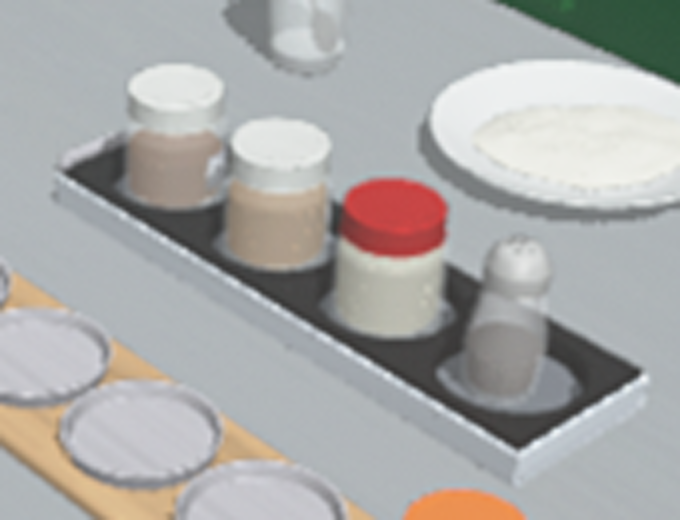

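The tops are centred to within 3 mm. In the crop the shaker (base at 500,385, dome at 518,262) looks slightly slanted, so I'll project an upright axis and compare.

Run:
```python
from h import *
i=camera_info("scene"); Ti=np.linalg.inv(i["T"]); K=i["intrinsics"]
im=read_camera("scene"); v=cv2.resize(im[160:290,270:440],None,fx=4,fy=4,interpolation=2).copy()
c,s=np.cos(YI),np.sin(YI)
def pr(p):
    q=(Ti@[*p,1])[:3]*[1,-1,-1]; q=K@q; q=q[:2]/q[2]; return (q-[270,160]+.5)*4-.5
for y,dx,r,h in ((-.132,0,.022,.09),(-.044,0,.031,.062)):
    o=INS+[-s*y,c*y]
    if r<.03: o=o+[0,.003]
    for z in (.008,.008+(.07 if r<.03 else .062),.008+h):
        P=np.int32([pr([o[0]+r*np.cos(t),o[1]+r*np.sin(t),z]) for t in np.linspace(0,6.28,40)])
        cv2.polylines(v,[P],True,(0,255,0),1)
    a,b=pr([*o,.008]),pr([*o,.008+h]); cv2.line(v,tuple(map(int,a)),tuple(map(int,b)),(255,0,255),1)
cv2.imwrite("pics/s4.png",v[:,:,::-1])
w=cv2.resize(im[160:290,270:440],None,fx=4,fy=4,interpolation=2)
```

```text
(no output)
```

View pics/s4.png

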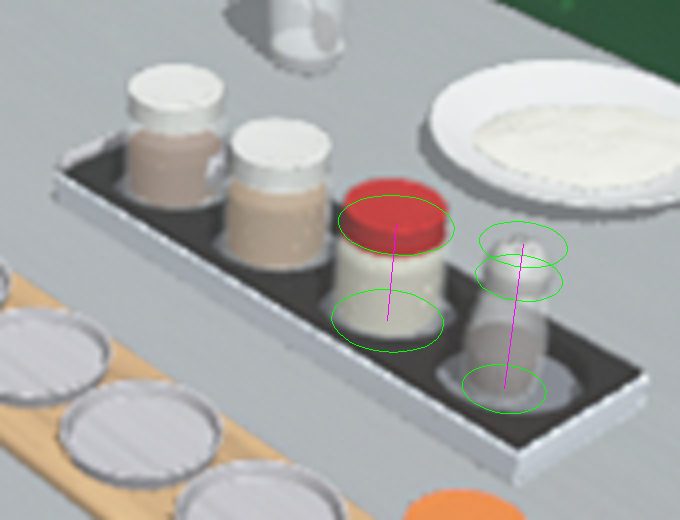

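The projected upright axis (504,388)→(522,244) has the same slant as the shaker, so it stands upright. Handing in.

```bash
python3 -c "
from station import *
print(job_done(),get_time())"
```

```text
the job is handed in; nothing more can be done
the job is handed in; nothing more can be done
```

I moved all four samples into the insert in reverse order and handed the job in after about 32 s of robot time; in the last camera pictures each stands upright in its own cutout, but no verdict came back.

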